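# Swing the heavy slate serving leaf round to its brass mark

## Robot

A 7-joint arm with a two-finger parallel gripper is mounted at the origin on the work surface. World frame = base frame: x ahead of the robot, y to its left, z up, the work surface at z = 0. Lengths are in m, angles in rad, forces in N, time in s.
With the tool pointing down it reaches from about 0.425 to 0.95 m from the base axis. Payload 4.7 kg.
Tool frame: the origin (TCP) lies at the centre of the arm's flange, where the gripper is bolted on; the fingertips stand 173 mm ahead of it and the grasp point (between the pads) lies 155 mm ahead of it; x points along the fingers, y is the direction in which the jaws open and shut, and the axes are right-handed (so a half turn about x gives the same grasp; the last joint's range is limited). The gripper opens to 85 mm and grips with 20 to 120 N. Pads are 22 mm wide; open, the fingers measure 114 mm over their backs; the gripper's body (76 mm by 85 mm) begins 54 mm behind the grasp point. The pads swing forward as they close: fully open they stand 13 mm farther back than shut.
Start: joints at [-0.029, 0.469, -0.049, 1.532, 0.024, 1.141, -0.082], TCP at [0.675, 0, 0.405] pointing down, gripper open.
Joint ranges: [-2.59, 2.59], [-0.33, 1.99], [-1.39, 1.29], [0.1, 2.45], [-1.04, 4.18], [0.21, 1.99], [-2.66, 2.66]. Speed limits (rad/s): [2.57, 2.57, 3.14, 3.14, 3.14, 3.14, 3.14].

## Interface

Orientations are given as a 3x3 rotation matrix whose columns are the frame's x, y, z axes.
In Python, from station import r gives the robot as it stands.
- The arm moves only by the tool jog_arm, never from a script. Its argument "increments" is a list of rows, each a list of 7 numbers: the shift along the world's x, y, z normalised to -1 to 1, where 1 is 25 cm, then the turn, a rotation vector about the world's x, y, z normalised to -1 to 1, where 1 is 60 degrees, then the opening, from -1 (shut) to 1 (fully open). A call has 1 to 10 rows; each row is the pose to reach, as a shift and turn from the pose measured when the call began; what a row does not reach only later rows make up. A row lasts 1/8 s, in which the tool goes at most 62.5 mm and 10.7 degrees, less where a joint would pass 70% of its speed; a pose out of reach is approached as far as the arm can. A call with a number of a shift or a turn outside -1 to 1 is refused whole. A call with a gripper value outside its range is refused whole. The fingers move at their own pace and stop on an object; "newtons" is the grip in N (left out, the last holds). Time passes only in rows, so rows that repeat a pose let the fingers close. It gives the time, the measured TCP pose, the force and the opening at its end, in the units of the state.
- r.observe(): the state, without advancing time (a new reading comes with each control period).
- r.camera(name): name is "scene" or "side" or "wrist"; returns a dict with "img" (420x560x3 uint8, blue, green, red), "range_z" (420x560 float32, m along the optical axis (not along the pixel's ray), 0 where there is no reading), "intrinsics" (3x3 intrinsics, pixels), "world_from_camera" (4x4, takes a point from camera to world coordinates). Camera axes: x right, y down, z forward; pixel columns grow to the right and rows downward; lengths in m; the calibration is good to about 2 mm. A picture is of the moment at which its call begins.
- r.sign_off(): hands the job in, once; it reports no verdict.
The state is a dict: "t": time; "q": joint angles; "qd": joint speeds; "joint_efforts": joint torques, N m; "position": TCP position; "eef_rot": TCP orientation; "ft_force": force on the tool from outside, world axes, zero at the start; "wrist_torque": the same for the moment, N m; "gripper_width": finger opening in m.
Only numpy, scipy, OpenCV 4.12 (cv2) and the standard library are available. Lean on these libraries where they do the work, as an engineer would, in place of code of your own. Each camera call takes 0.05 s, during which the arm holds its last target. There are 200 camera calls.

## Task

Swing the heavy slate serving leaf with the casserole on it round to the brass strip let into the marble counter and let it stand there, released and motionless, its tip within 25 mm of the middle of the strip, for at least three seconds. Move and brake it only by pushing on its two black sprung bumpers, without ever squashing a bumper flat, letting the tip swing faster than 0.25 m/s or run more than 130 mm past the strip. Do not touch the slate or the casserole, and leave the oil bottle and the mug where they stand.

Things in the scene. Friction and masses are not known exactly. Their poses are not given: they have to be found in the camera images.
- post: fixed brass foot (140 mm across, 12 mm high) with a steel ball-bearing post that carries the leaf; origin on the swing axis at counter level, z up; its x axis points away from the robot, give or take a few degrees
- leaf (a joint): swing angle of the leaf about the vertical post axis (rad), counter-clockwise from above positive, stops at -1.25 and 1.25. At 0 it points along the post's -x (towards the robot); it starts at -0.65 to -0.35, tip to the robot's left, and must swing to positive values. Nominal inertia 0.31 kg m2 (+-25 percent), damping 0.02 N m s/rad, friction 0.002 N m: it coasts for many seconds
- leaf_pivot (a point): point on the swing axis at the height of the slate's top, 90 mm above the counter
- leaf_tip (a point): middle of the upper edge of the leaf's free end, 360 mm from the swing axis, 90 mm above the counter; a brass line along the slate's middle points to it
- bumper_trailing (a joint): how far the trailing bumper is pressed in (m): 0 free, 0.04 squashed flat; spring 100 N/m, damping 1 N s/m. A black rubber bar, 44 mm in diameter, along the leaf's side that faces back towards the start; it slides square to the leaf's length, into the slate. Pushing it turns the leaf the positive way, towards the mark
- bumper_trailing_face (a point): middle of the trailing bumper's outer face: 260 mm from the axis along the leaf, 115 mm to the side of its middle line when free, 70 mm above the counter. The straight part of the bar runs from 190 to 330 mm from the axis and spans 48 to 92 mm above the counter; there is free room beside it for a hand from above
- bumper_leading (a joint): the same for the leading bumper, on the other side of the leaf (the side that goes first towards the mark); pushing here turns the leaf the negative way and so brakes it
- bumper_leading_face (a point): middle of the leading bumper's outer face, same measures on the other side
- mark: brass strip flush in the counter, 24 mm wide, a thin black line on each side 25 mm from its middle, from 270 to 470 mm from the swing axis; origin on the swing axis at counter level, x axis along the strip outwards. The leaf is right when its tip stands over the strip's middle line; positive y of the tip in this frame means past the mark, negative short of it
- oil_bottle: loose green oil bottle, 64 mm across, 200 mm high, origin under its centre; outside the leaf's sweep
- mug: loose white mug, 84 mm across, 95 mm high, origin under its centre; outside the leaf's sweep
- slab (a point): a point on the swing axis at counter level (origin of the slab) whose x axis points to the tip and y axis to the leading bumper. Blue-grey slate slab 420 x 140 mm, 50 to 90 mm above the counter, from 60 mm behind the swing axis to the tip; on it, fixed 70 mm from the axis, a black lidded cast-iron casserole 168 mm across, its knob 165 mm above the counter. Not to be touched

How it is judged:
On the way:
1. the leaf stands over the mark, motionless and untouched, for three seconds (y of leaf_tip in the frame of mark between -0.025 and 0.025 m and velocity of joint leaf between -0.05 and 0.05 rad/s and contact force between each of the fingers, the arm and bumper_trailing below 0.2 N and contact force between each of the fingers, the arm and bumper_leading below 0.2 N), for 3 s.
At the end, for the whole second after the job is handed in: the leaf's tip is within 25 mm of the middle line of the brass strip, its swing speed under 0.05 rad/s, its bumpers untouched (all of step 1).
It fails at once if a bumper is squashed flat (pressed in more than 37 mm) (value of joint any of bumper_trailing, bumper_leading above 0.037 m).
It fails at once if the leaf swings faster than 0.7 rad/s (0.25 m/s at the tip) (velocity of joint leaf above 0.7 rad/s or velocity of joint leaf below -0.7 rad/s).
It fails at once if the tip runs more than 130 mm past the middle of the mark (y of leaf_tip in the frame of mark above 0.13 m).
It fails at once if the slate or the casserole is touched (contact force between any of the fingers, the arm and leaf_c0 above 1 N or contact force between any of the fingers, the arm and leaf_c1 above 1 N or contact force between any of the fingers, the arm and leaf_c2 above 1 N or contact force between any of the fingers, the arm and leaf_c3 above 1 N or contact force between any of the fingers, the arm and leaf_c4 above 1 N or contact force between any of the fingers, the arm and leaf_c5 above 1 N).
It fails at once if the oil bottle or the mug is moved (distance of any of oil_bottle, mug from where it was at the start of the episode above 0.03 m).
It also fails if it takes over 38 s, if anything falls off the work surface, if the arm or the gripper's body presses on something with over 40 N, if the wrist force passes 120 N, or if a joint passes its speed limit or range.

## Working session

There is one attempt and no reset: what is moved stays moved. The work goes in short steps, Python scripts to look and compute and a tool call to move; the robot and the scene stay as the last step left them, time stands still between calls to the robot, and variables do not carry over. Pictures are saved under pics/ and viewed, about 8 in all and at most 12, crops included, and the job is handed in when it is done.

Besides the shell and the picture viewer there is one more tool, called after ">>>" as name(argument=value, ...) on one line, values as JSON. jog_arm: Moves the arm, as the interface text tells. Its arguments: {"type":"object","properties":{"increments":{"type":"array","items":{"type":"array","items":{"type":"number"}}},"newtons":{"type":"number"}},"required":["increments"]}

```bash
mkdir -p pics && ls && python3 - <<'E'
from station import r
import cv2,numpy as np
s=r.observe();print(s['t'],s['position'],s['eef_rot'],s['gripper_width'])
for n in("scene","side"):
    c=r.camera(n);cv2.imwrite(f"pics/{n}0.png",c["img"]);np.savez(f"pics/{n}0.npz",**c);print(n,c["world_from_camera"].round(3).tolist(),c["intrinsics"][0].tolist())
E
```

```text
pics
0.0 [6.74761749e-01 1.94974957e-05 4.03637330e-01] [[-1.96858146e-03  9.99998060e-01  6.10229661e-05]
 [-5.60889392e-05  6.09126684e-05 -9.99999997e-01]
 [-9.99998061e-01 -1.96858487e-03  5.59689189e-05]] 0.08560632296156846
scene [[0.858, 0.417, -0.299, 0.885], [0.513, -0.709, 0.484, -0.519], [-0.01, -0.569, -0.823, 0.961], [0.0, 0.0, 0.0, 1.0]] [388.9768600559785, 0.0, 279.0401742055127]
side [[-0.99, -0.137, 0.036, 0.516], [-0.142, 0.942, -0.304, 0.43], [0.008, -0.306, -0.952, 1.416], [0.0, 0.0, 0.0, 1.0]] [439.65182276268746, 0.0, 274.0357218712392]
```

View pics/scene0.png

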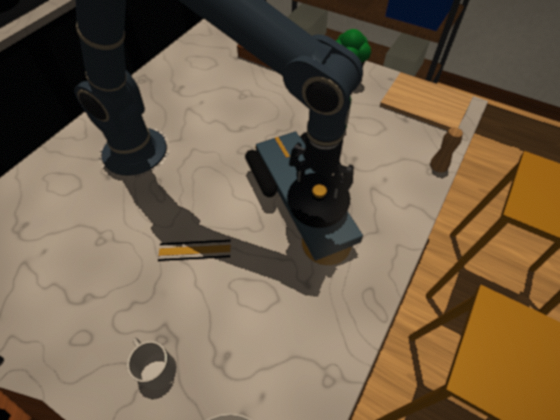

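View pics/side0.png

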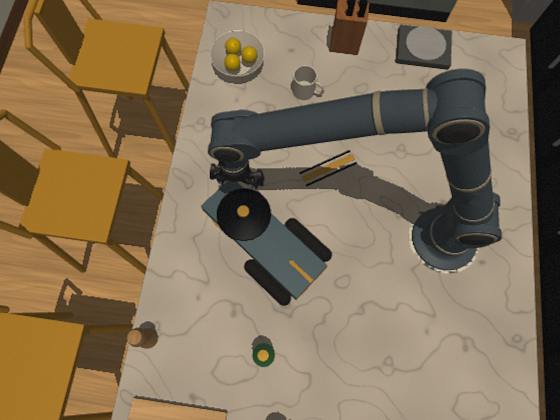

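The scene view shows the strip at about (195,250), the casserole at (320,200) and the mug at (150,365). The side view shows the slate from (205,205) to (310,290), the knob at (243,211), the strip at (328,168), the bottle at (263,355) and the mug at (305,85). Next I fit these in world coordinates.

```bash
cat > h.py <<'E'
import cv2,numpy as np
def cloud(c):
    z=c["range_z"];K=c["intrinsics"];v,u=np.mgrid[:z.shape[0],:z.shape[1]]
    p=np.stack([(u-K[0,2])/K[0,0]*z,(v-K[1,2])/K[1,1]*z,z,np.ones_like(z)],-1)
    P=(p@c["world_from_camera"].T)[...,:3];P[z==0]=np.nan;return P
def inbox(P,lo,hi):
    return np.all((P>lo)&(P<hi),-1)
E
python3 - <<'E'
from h import *
for n in("scene","side"):
    c=dict(np.load(f"pics/{n}0.npz"));P=cloud(c);hsv=cv2.cvtColor(c["img"],cv2.COLOR_BGR2HSV)
    m=inbox(P,[.35,-.5,.08],[1.2,.5,.1])&(hsv[...,0]>85)&(hsv[...,0]<125)&(hsv[...,1]>40)
    m=cv2.morphologyEx(m.astype(np.uint8),cv2.MORPH_OPEN,np.ones((3,3)))>0
    q=P[m][:,:2].astype(np.float32);print(n,"slate",len(q),cv2.minAreaRect(q),cv2.boxPoints(cv2.minAreaRect(q)).round(3).tolist(),P[m][:,2].mean())
    br=(hsv[...,0]>12)&(hsv[...,0]<32)&(hsv[...,1]>120)
    for nm,lo,hi in(("strip",[.4,-.4,-.01],[.8,0.05,.012]),("line",[.4,-.2,.08],[1,.5,.1]),("knob",[.5,-.3,.14],[1.1,.3,.18])):
        k=br&inbox(P,lo,hi)
        q=P[k].astype(np.float32)
        if len(q)>10: print(nm,len(q),q.mean(0),cv2.minAreaRect(q[:,:2]),cv2.fitLine(q[:,:2],cv2.DIST_HUBER,0,.01,.01).ravel())
    for nm,(u,v) in (("scene",dict(mug=(150,365))),("side",dict(mug=(305,85),bottle=(263,355)))):
        if nm==n:
            for o,(a,b) in (("mug",(150,365)),) if n=="scene" else (("mug",(305,85)),("bottle",(263,355))):
                q=P[b-30:b+30,a-30:a+30].reshape(-1,3);q=q[q[:,2]>.05];print(o,q.min(0),q.max(0))
    # bumpers: dark points between z .04 and .1
    k=(hsv[...,2]<45)&inbox(P,[.4,-.2,.05],[.85,.4,.1]);q=P[k]
    print("bump",len(q)); np.save(f"pics/b_{n}.npy",q)
    kb=inbox(P,[.5,-.3,.02],[1.1,.4,.2])
E
```

```text
scene slate 1640 ((0.5869983434677124, 0.10134109854698181), (0.14348554611206055, 0.39556217193603516), 54.462039947509766) [[0.3840000033378601, 0.15800000727176666], [0.7059999704360962, -0.07199999690055847], [0.7900000214576721, 0.04500000178813934], [0.46799999475479126, 0.2750000059604645]] 0.08820660537017483Traceback (most recent call last):
  File "<stdin>", line 11, in <module>
cv2.error: OpenCV(4.12.0) /io/opencv/modules/imgproc/src/convhull.cpp:143: error: (-215:Assertion failed) total >= 0 && (depth == CV_32F || depth == CV_32S) in function 'convexHull'
```

```bash
python3 - <<'E'
from h import *
np.set_printoptions(precision=4,suppress=True)
for n in("scene","side"):
    c=dict(np.load(f"pics/{n}0.npz"));P=cloud(c);hsv=cv2.cvtColor(c["img"],cv2.COLOR_BGR2HSV)
    m=inbox(P,[.35,-.5,.08],[1.2,.5,.1])&(hsv[...,0]>85)&(hsv[...,0]<125)&(hsv[...,1]>40)
    nl,lab,st,_=cv2.connectedComponentsWithStats(m.astype(np.uint8))
    keep=np.isin(lab,[i for i in range(1,nl) if st[i,4]>60])
    q=P[keep][:,:2].astype(np.float32);print(n,"slate",len(q),cv2.minAreaRect(q),cv2.boxPoints(cv2.minAreaRect(q)).round(3).tolist(),[st[i].tolist() for i in range(1,nl) if st[i,4]>60])
    br=(hsv[...,0]>12)&(hsv[...,0]<32)&(hsv[...,1]>120)
    for nm,lo,hi in(("strip",[.4,-.4,-.01],[.8,0.05,.012]),("line",[.4,-.2,.08],[1,.5,.1]),("knob",[.5,-.3,.14],[1.1,.3,.18])):
        k=br&inbox(P,lo,hi);q=np.ascontiguousarray(P[k],dtype=np.float32)
        if len(q)>10: q2=np.ascontiguousarray(q[:,:2]);print(nm,len(q),q.mean(0),cv2.minAreaRect(q2),cv2.fitLine(q2,cv2.DIST_HUBER,0,.01,.01).ravel())
    for o,(a,b) in (("mug",(150,365)),) if n=="scene" else (("mug",(305,85)),("bottle",(263,355))):
        q=P[b-25:b+25,a-25:a+25].reshape(-1,3);q=q[q[:,2]>.05];print(o,q.min(0),q.max(0))
    k=(hsv[...,2]<60)&inbox(P,[.4,-.2,.03],[.9,.4,.1]);nl,lab,st,_=cv2.connectedComponentsWithStats(k.astype(np.uint8))
    for i in range(1,nl):
        if st[i,4]>80:
            q=P[lab==i];print("bump",st[i].tolist(),cv2.minAreaRect(q[:,:2].astype(np.float32)),q.max(0))
E
```

```text
scene slate 1667 ((0.5891348123550415, 0.0998862236738205), (0.14421118795871735, 0.4009750485420227), 54.331703186035156) [[0.3840000033378601, 0.15800000727176666], [0.7099999785423279, -0.07599999755620956], [0.7940000295639038, 0.041999999433755875], [0.46799999475479126, 0.2750000059604645]] [[281, 133, 25, 21, 244], [257, 140, 40, 65, 1111], [297, 220, 26, 32, 312]]
strip 575 [ 0.5904 -0.1015  0.0045] ((0.5875146389007568, -0.08980530500411987), (0.44327715039253235, 0.0687652975320816), 24.938556671142578) [ 0.8995  0.4369  0.5904 -0.1015]
line 149 [0.622  0.2791 0.0897] ((0.6802955865859985, 0.297322154045105), (0.5359634757041931, 0.07908853888511658), 25.705366134643555) [0.8788 0.4773 0.6368 0.2866]
knob 207 [0.6555 0.0517 0.1567] ((0.653178334236145, 0.05897700414061546), (0.042280737310647964, 0.05928843468427658), 27.797351837158203) [ 0.461  -0.8874  0.6555  0.0517]
mug [ 0.4655 -0.5355  0.05  ] [ 0.5741 -0.4522  0.0984]
bump [249, 148, 113, 113, 2043] ((0.5882598161697388, 0.06128067523241043), (0.14473363757133484, 0.41429662704467773), 64.47798919677734) [0.7994 0.1
[... 509 characters left out ...]
267133206129074), (0.03745333105325699, 0.04012288153171539), 83.1700210571289) [ 0.8435 -0.5371  0.655   0.049 ]
mug [ 0.4544 -0.5387  0.0501] [ 0.569  -0.0201  0.6747]
bottle [0.5011 0.4123 0.0917] [0.5639 0.4755 0.2048]
bump [219, 180, 24, 15, 169] ((0.716834545135498, -0.044769659638404846), (0.06051746755838394, 0.04914276301860809), 47.131690979003906) [ 0.7514 -0.0193  0.0988]
bump [286, 219, 37, 41, 568] ((0.4548659920692444, 0.08308348059654236), (0.0416434183716774, 0.1601387858390808), 54.58316421508789) [0.5229 0.1456 0.0986]
bump [234, 239, 62, 66, 861] ((0.5839300155639648, 0.21174654364585876), (0.04519977793097496, 0.263677716255188), 54.12742614746094) [0.6777 0.2956 0.0989]
```

```bash
python3 - <<'E'
from h import *
np.set_printoptions(precision=4,suppress=True)
rois={"scene":((155,235),(236,264),(272,288),(133,160)),"side":((298,360),(145,192),(284,316),(256,288))}
for n in("scene","side"):
    c=dict(np.load(f"pics/{n}0.npz"));P=cloud(c);hsv=cv2.cvtColor(c["img"],cv2.COLOR_BGR2HSV)
    U=np.zeros(P.shape[:2],bool);V=U.copy();a,b,d,e=rois[n];U[b[0]:b[1],a[0]:a[1]]=1;V[e[0]:e[1],d[0]:d[1]]=1
    br=(hsv[...,0]>8)&(hsv[...,0]<32)&(hsv[...,1]>130)
    for nm,k in(("strip",br&U&inbox(P,[0,-1,-.01],[1,1,.01])),("line",br&V&inbox(P,[0,-1,.08],[1,1,.1]))):
        q=np.ascontiguousarray(P[k][:,:2],dtype=np.float32);print(n,nm,len(q),cv2.fitLine(q,cv2.DIST_L2,0,.01,.01).ravel(),cv2.minAreaRect(q))
    m=inbox(P,[.35,-.15,.083],[.9,.3,.097])&(hsv[...,0]>85)&(hsv[...,0]<130)&(hsv[...,1]>25)&(hsv[...,2]>40)
    print(n,m.sum(),np.median(hsv[P[...,2]>0.0][:0]) if 0 else "")
    m=cv2.morphologyEx(m.astype(np.uint8),cv2.MORPH_OPEN,np.ones((3,3)))
    nl,lab,st,_=cv2.connectedComponentsWithStats(m);keep=np.isin(lab,[i for i in range(1,nl) if st[i,4]>40])
    q=P[keep][:,:2].astype(np.float32)
    if len(q)>9:R=cv2.minAreaRect(q);print("slate",len(q),R,cv2.boxPoints(R).round(4).tolist())
    k=inbox(P,[.6,0,.145],[.71,.1,.175]);print("knob",k.sum(),P[k].mean(0)[:3],P[k].max(0))
    k=inbox(P,[.52,-.1,.1],[.8,.2,.16]);q=P[k][:,:2].astype(np.float32);print("pot",cv2.minEnclosingCircle(q))
E
```

```text
scene strip 513 [ 0.8293  0.5588  0.4055 -0.198 ] ((0.4058477580547333, -0.1968712955713272), (0.19856397807598114, 0.029727693647146225), 33.6505241394043)
scene line 85 [ 0.8024 -0.5968  0.4598  0.1914] ((0.46057263016700745, 0.19118303060531616), (0.013716594316065311, 0.0875026062130928), 53.48766326904297)
scene 1862 
slate 1771 ((0.591191291809082, 0.09457668662071228), (0.13879071176052094, 0.41719067096710205), 53.587547302246094) [[0.382099986076355, 0.16259999573230743], [0.7178999781608582, -0.08510000258684158], [0.8003000020980835, 0.026599999517202377], [0.4645000100135803, 0.2741999924182892]]
knob 180 [0.6595 0.0462 0.1594] [0.7074 0.0936 0.1667]
pot ((0.6573604941368103, 0.04839424043893814), 0.0843009203672409)
side strip 335 [ 0.829   0.5592  0.4046 -0.1988] ((0.4021719992160797, -0.194209486246109), (0.19560469686985016, 0.03450404852628708), 33.935585021972656)
side line 113 [ 0.8115 -0.5843  0.459   0.19  ] ((0.45820900797843933, 0.1902041733264923), (0.01193841639906168, 0.08763910830020905), 54.25347900390625)
side 3153 
slate 2501 ((0.5894129276275635, 0.09493669867515564), (0.1402129828929901, 0.4145238995552063), 54.01035690307617) [[0.3804999887943268, 0.1599999964237213], [0.7159000039100647, -0.0835999995470047], [0.79830002784729, 0.029899999499320984], [0.4629000127315521, 0.273499995470047]]
knob 297 [0.651  0.0478 0.1531] [0.7091 0.0997 0.1692]
pot ((0.6538199782371521, 0.04757356643676758), 0.08424757421016693)
```

>>> jog_arm(increments=[[-0.1, 0.25, 0, 0, 0, -0.18, -1], [-0.2, 0.5, 0, 0, 0, -0.36, -1], [-0.28, 0.75, 0, 0, 0, -0.55, -1], [-0.3, 0.98, 0, 0, 0, -0.57, -1], [-0.3, 0.98, 0, 0, 0, -0.57, -1], [-0.3, 0.98, 0, 0, 0, -0.57, -1]])

```text
t: 0.85
position: [0.5996, 0.2454, 0.4032]
eef_rot: [[-0.002, 0.828, -0.561], [0.0, -0.561, -0.828], [-1.0, -0.002, 0.001]]
ft_force: [0.5, -1.1, 0.3]
gripper_width: 0.0002
```

>>> jog_arm(increments=[[0, 0.2, -0.05, 0, 0, 0, -1], [0, 0.2, -0.25, 0, 0, 0, -1], [0, 0.2, -0.5, 0, 0, 0, -1], [0, 0.2, -0.71, 0, 0, 0, -1], [0, 0.2, -0.71, 0, 0, 0, -1], [0, 0.2, -0.71, 0, 0, 0, -1]])

```text
t: 1.6
position: [0.6012, 0.2944, 0.2277]
eef_rot: [[0.001, 0.827, -0.563], [0.001, -0.563, -0.827], [-1.0, 0.0, -0.001]]
ft_force: [-0.0, 0.5, 0.8]
gripper_width: 0.0006
```

```bash
cat >> h.py <<'E'
PV=np.array([.7117,.0065]);TM=.590
def theta(c):
    P=cloud(c);hsv=cv2.cvtColor(c["img"],cv2.COLOR_BGR2HSV)
    d=PV-P[...,:2];rr=np.hypot(d[...,0],d[...,1])
    br=(hsv[...,0]>8)&(hsv[...,0]<32)&(hsv[...,1]>110)&(rr>.26)&(rr<.37)&(abs(P[...,2]-.09)<.012)&(P[...,0]<.7)
    if br.sum()<8:return None,int(br.sum())
    a=np.arctan2(d[...,1],d[...,0])[br];m=np.median(a);a=a[abs(a-m)<.05]
    return float(a.mean()),len(a)
def look(r,tag=None,names=("side","scene")):
    for n in names:
        s=r.observe();c=r.camera(n);th,k=theta(c)
        print(n,"t",round(float(s["t"]),3),"th",None if th is None else round(th,4),k,"past mark mm",None if th is None else round((th-TM)*360,1))
        if tag:cv2.imwrite(f"pics/{n}{tag}.png",c["img"]);np.savez(f"pics/{n}{tag}.npz",**c)
    s=r.observe();print("tcp",s["position"].round(4) if hasattr(s["position"],"round") else s["position"],"F",np.round(s["ft_force"],2),"t",s["t"])
E
python3 - <<'E'
from h import *
from station import r
look(r,"1")
E
```

```text
side t 1.6 th -0.6267 53 past mark mm -438.0
scene t 1.65 th -0.6344 97 past mark mm -440.8
tcp [0.6011 0.2952 0.2289] F [-0.39  0.82 -0.81] t 1.7
```

View pics/side1.png

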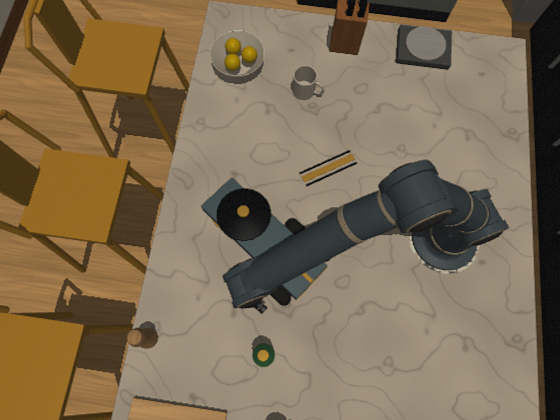

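Gap to the bumper is about 43 mm. I close most of it, then push at a constant 40 mm/s: a half-period spring contact should leave the leaf at about 0.3 rad/s.

>>> jog_arm(increments=[[-0.023, -0.032, 0, 0, 0, 0, -1], [-0.047, -0.065, -0.01, 0, 0, 0, -1], [-0.07, -0.097, -0.015, 0, 0, 0, -1], [-0.07, -0.097, -0.015, 0, 0, 0, -1]])

```text
t: 2.2
position: [0.5831, 0.2698, 0.225]
eef_rot: [[0.002, 0.827, -0.563], [0.002, -0.563, -0.827], [-1.0, 0.001, -0.002]]
ft_force: [0.1, 0.3, -0.2]
gripper_width: 0.0003
```

>>> jog_arm(increments=[[-0.012, -0.016, 0, 0, 0, 0, -1], [-0.0235, -0.0325, 0, 0, 0, 0, -1], [-0.035, -0.0485, 0, 0, 0, 0, -1], [-0.047, -0.065, 0, 0, 0, 0, -1], [-0.0585, -0.081, 0, 0, 0, 0, -1], [-0.0705, -0.097, 0, 0, 0, 0, -1], [-0.082, -0.1135, 0, 0, 0, 0, -1], [-0.094, -0.1295, 0, 0, 0, 0, -1], [-0.1055, -0.146, 0, 0, 0, 0, -1], [-0.1055, -0.146, 0, 0, 0, 0, -1]])

```text
t: 3.45
position: [0.5566, 0.2326, 0.225]
eef_rot: [[0.002, 0.826, -0.563], [0.001, -0.563, -0.826], [-1.0, 0.001, -0.002]]
ft_force: [-0.4, 0.2, -0.2]
gripper_width: -0.0002
```

```bash
python3 - <<'E'
from h import *
from station import r
look(r,"2")
E
```

```text
side t 3.45 th -0.4331 47 past mark mm -368.3
scene t 3.5 th -0.4237 102 past mark mm -364.9
tcp [0.5568 0.2333 0.2251] F [ 0.06 -0.39  0.84] t 3.55
```

>>> jog_arm(increments=[[0, 0, 0.2, 0, 0, 0, -1], [0, 0, 0.4, 0, 0, 0.05, -1], [-0.05, -0.25, 0.4, 0, 0, 0.2, -1], [-0.08, -0.5, 0.4, 0, 0, 0.37, -1], [-0.1, -0.75, 0.4, 0, 0, 0.54, -1], [-0.1, -1, 0.4, 0, 0, 0.6, -1]])

```text
t: 4.3
position: [0.5314, -0.0148, 0.3255]
eef_rot: [[0.002, 0.999, 0.034], [0.003, 0.034, -0.999], [-1.0, 0.002, -0.003]]
ft_force: [1.9, 0.2, -0.1]
gripper_width: 0.0001
```

```bash
python3 - <<'E'
from h import *
from station import r
look(r,"3");print(r.observe()['eef_rot'])
E
```

```text
side t 4.3 th -0.195 112 past mark mm -282.6
scene t 4.35 th -0.1839 28 past mark mm -278.6
tcp [ 0.5314 -0.0216  0.3252] F [-0.29  0.62 -0.26] t 4.4
[[ 6.77254697e-04  9.99834577e-01  1.81758266e-02]
 [-1.80718983e-03  1.81770248e-02 -9.99833151e-01]
 [-9.99998138e-01  6.44294529e-04  1.81920135e-03]]
```

>>> jog_arm(increments=[[0.01, -0.2, 0, 0, 0, 0.16, -1], [0.02, -0.4, 0, 0, 0, 0.32, -1], [0.03, -0.6, 0, 0, 0, 0.48, -1], [0.032, -0.786, -0.1, 0, 0, 0.508, -1], [0.032, -0.786, -0.3, 0, 0, 0.508, -1], [0.032, -0.786, -0.4, 0, 0, 0.508, -1], [0.032, -0.786, -0.4, 0, 0, 0.508, -1]])

```text
t: 5.28
position: [0.5389, -0.2175, 0.2233]
eef_rot: [[-0.003, 0.852, 0.523], [0.001, 0.523, -0.852], [-1.0, -0.002, -0.002]]
ft_force: [0.5, 0.5, 0.1]
gripper_width: -0.0001
```

```bash
python3 - <<'E'
from h import *
from station import r
look(r,"4");print(r.observe()['eef_rot'])
E
```

```text
side t 5.275 th 0.0544 104 past mark mm -192.8
scene t 5.325 th 0.0582 42 past mark mm -191.4
tcp [ 0.5401 -0.2178  0.226 ] F [-0.17 -0.08  0.15] t 5.375
[[ 0.00274669  0.85216743  0.52326201]
 [-0.00142838  0.52326679 -0.85216772]
 [-0.99999521  0.00159323  0.00265447]]
```

>>> jog_arm(increments=[[0, 0, 0, 0, 0, 0, -1], [0, 0, 0, 0, 0, 0, -1], [0, 0, 0, 0, 0, 0, -1], [0, 0, 0, 0, 0, 0, -1], [0, 0, 0, 0, 0, 0, -1], [0, 0, 0, 0, 0, 0, -1], [0, 0, 0, 0, 0, 0, -1], [0, 0, 0, 0, 0, 0, -1]])

```text
t: 6.38
position: [0.5401, -0.2178, 0.2259]
eef_rot: [[0.003, 0.852, 0.523], [-0.001, 0.523, -0.852], [-1.0, 0.002, 0.003]]
ft_force: [0.2, -0.6, -0.1]
gripper_width: 0.0001
```

```bash
python3 - <<'E'
from h import *
from station import r
look(r,"5")
E
```

```text
side t 6.375 th 0.305 101 past mark mm -102.6
scene t 6.425 th None 0 past mark mm None
tcp [ 0.5401 -0.2178  0.2259] F [-0.06  0.67 -0.44] t 6.475
```

>>> jog_arm(increments=[[0.008, -0.012, 0, 0, 0, 0, -1], [0.016, -0.025, 0, 0, 0, 0, -1], [0.019, -0.031, 0, 0, 0, 0, -1], [0.019, -0.031, 0, 0, 0, 0, -1]])

```text
t: 6.98
position: [0.5449, -0.2258, 0.2259]
eef_rot: [[0.003, 0.852, 0.523], [-0.001, 0.523, -0.852], [-1.0, 0.002, 0.003]]
ft_force: [0.3, 0.2, 0.1]
gripper_width: -0.0001
```

```bash
python3 - <<'E'
from h import *
from station import r
look(r,"6",("side",))
E
```

```text
side t 6.975 th 0.4316 96 past mark mm -57.0
tcp [ 0.5448 -0.2256  0.2259] F [ 0.77 -0.02  0.06] t 7.025
```

>>> jog_arm(increments=[[0.006, -0.01, 0, 0, 0, 0, -1], [0.0125, -0.0205, 0, 0, 0, 0, -1], [0.019, -0.0305, 0, 0, 0, 0, -1], [0.025, -0.041, 0, 0, 0, 0, -1], [0.0315, -0.051, 0, 0, 0, 0, -1], [0.0375, -0.061, 0, 0, 0, 0, -1], [0.044, -0.0715, 0, 0, 0, 0, -1], [0.05, -0.082, 0, 0, 0, 0, -1], [0.0565, -0.092, 0, 0, 0, 0, -1], [0.063, -0.102, 0, 0, 0, 0, -1]])

```text
t: 8.28
position: [0.5606, -0.2512, 0.2258]
eef_rot: [[0.002, 0.852, 0.523], [-0.001, 0.523, -0.852], [-1.0, 0.001, 0.002]]
ft_force: [-1.3, 0.1, -0.5]
gripper_width: -0.0001
```

>>> jog_arm(increments=[[0.012, -0.02, 0, 0, 0, 0, -1], [0.03, -0.05, 0, 0, 0, 0, -1], [0.05, -0.08, 0, 0, 0, 0, -1]])

```text
t: 8.65
position: [0.5735, -0.272, 0.2259]
eef_rot: [[0.002, 0.852, 0.523], [-0.001, 0.523, -0.852], [-1.0, 0.001, 0.003]]
ft_force: [-0.4, 0.1, -0.5]
gripper_width: -0.0
```

```bash
python3 - <<'E'
from h import *
from station import r
look(r,"7")
E
```

```text
side t 8.65 th 0.5887 95 past mark mm -0.5
scene t 8.7 th None 0 past mark mm None
tcp [ 0.5735 -0.2726  0.2258] F [1.54 0.47 0.11] t 8.75
```

>>> jog_arm(increments=[[0.03, -0.05, 0, 0, 0, 0, -1], [0.05, -0.08, 0, 0, 0, 0, -1], [0.05, -0.08, 0, 0, 0, 0, -1], [0.05, -0.08, 0, 0, 0, 0, -1], [0.05, -0.08, 0, 0, 0, 0, -1], [0.05, -0.08, 0, 0, 0, 0, -1]])

```text
t: 9.5
position: [0.586, -0.2923, 0.2259]
eef_rot: [[0.003, 0.853, 0.522], [-0.002, 0.522, -0.853], [-1.0, 0.002, 0.003]]
ft_force: [-0.2, 0.9, -0.4]
gripper_width: -0.0002
```

```bash
python3 - <<'E'
from h import *
from station import r
look(r,"8",("side",))
E
```

```text
side t 9.5 th 0.5883 97 past mark mm -0.6
tcp [ 0.586  -0.2923  0.2259] F [ 0.21 -0.02  0.22] t 9.55
```

View pics/side8.png

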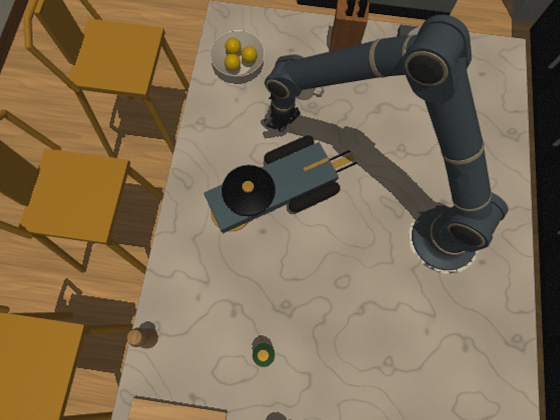

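The side view shows the leaf standing over the strip, with its brass line at (315,163) running into the strip at (345,158). The hand is clear of it at (280,115). I let it stand for more than three seconds and check again.

>>> jog_arm(increments=[[0, 0, 0, 0, 0, 0, -1], [0, 0, 0, 0, 0, 0, -1], [0, 0, 0, 0, 0, 0, -1], [0, 0, 0, 0, 0, 0, -1], [0, 0, 0, 0, 0, 0, -1], [0, 0, 0, 0, 0, 0, -1], [0, 0, 0, 0, 0, 0, -1], [0, 0, 0, 0, 0, 0, -1], [0, 0, 0, 0, 0, 0, -1], [0, 0, 0, 0, 0, 0, -1]])

```text
t: 10.8
position: [0.586, -0.2924, 0.2259]
eef_rot: [[0.003, 0.853, 0.522], [-0.002, 0.522, -0.853], [-1.0, 0.002, 0.003]]
ft_force: [0.9, -0.1, 0.3]
gripper_width: -0.0002
```

>>> jog_arm(increments=[[0, 0, 0, 0, 0, 0, -1], [0, 0, 0, 0, 0, 0, -1], [0, 0, 0, 0, 0, 0, -1], [0, 0, 0, 0, 0, 0, -1], [0, 0, 0, 0, 0, 0, -1], [0, 0, 0, 0, 0, 0, -1], [0, 0, 0, 0, 0, 0, -1], [0, 0, 0, 0, 0, 0, -1], [0, 0, 0, 0, 0, 0, -1], [0, 0, 0, 0, 0, 0, -1]])

```text
t: 12.05
position: [0.586, -0.2924, 0.226]
eef_rot: [[0.003, 0.853, 0.522], [-0.002, 0.522, -0.853], [-1.0, 0.002, 0.003]]
ft_force: [-0.6, -0.6, -0.2]
gripper_width: 0.0002
```

>>> jog_arm(increments=[[0, 0, 0, 0, 0, 0, -1], [0, 0, 0, 0, 0, 0, -1], [0, 0, 0, 0, 0, 0, -1], [0, 0, 0, 0, 0, 0, -1], [0, 0, 0, 0, 0, 0, -1], [0, 0, 0, 0, 0, 0, -1], [0, 0, 0, 0, 0, 0, -1], [0, 0, 0, 0, 0, 0, -1], [0, 0, 0, 0, 0, 0, -1], [0, 0, 0, 0, 0, 0, -1]])

```text
t: 13.3
position: [0.586, -0.2924, 0.2259]
eef_rot: [[0.003, 0.853, 0.522], [-0.002, 0.522, -0.853], [-1.0, 0.002, 0.003]]
ft_force: [0.1, 0.5, -0.4]
gripper_width: 0.0004
```

```bash
python3 - <<'E'
from h import *
from station import r
look(r,"9")
c=dict(np.load("pics/side9.npz"));P=cloud(c);hsv=cv2.cvtColor(c["img"],cv2.COLOR_BGR2HSV)
m=inbox(P,[.3,-.35,.083],[.95,.2,.097])&(hsv[...,0]>85)&(hsv[...,0]<130)&(hsv[...,1]>25)&(hsv[...,2]>40)
m=cv2.morphologyEx(m.astype(np.uint8),cv2.MORPH_OPEN,np.ones((3,3)))
nl,lab,st,_=cv2.connectedComponentsWithStats(m);keep=np.isin(lab,[i for i in range(1,nl) if st[i,4]>40])
R=cv2.minAreaRect(P[keep][:,:2].astype(np.float32));print("slate rect",R)
q=P[330:380,238:288].reshape(-1,3);q=q[q[:,2]>.05];print("bottle",q.min(0),q.max(0))
E
```

```text
side t 13.3 th 0.5891 97 past mark mm -0.3
scene t 13.35 th None 0 past mark mm None
tcp [ 0.586  -0.2924  0.2259] F [-0.95 -1.18  0.27] t 13.4
slate rect ((0.5875794887542725, -0.07558879256248474), (0.41499605774879456, 0.1417180299758911), 33.66493606567383)
bottle [0.50104216 0.41223516 0.09151094] [0.56367495 0.47537774 0.20373846]
```

```bash
python3 -c "
from station import r
print(r.sign_off())"
```

```text
the job is handed in; nothing more can be done
None
```

The leaf is standing still over the brass strip, and I handed the job in at about 13.4 s. No verdict was reported.

**What I did:**
- One 40 mm/s push with closed fingers on the trailing bumper set the leaf swinging at about 0.28 rad/s.
- I lifted the hand over the slate to the leading side while the leaf coasted.
- The leaf then ran into the fingers as they moved ahead of it at about half its speed. That stopped it in one contact, and I backed the hand away.

**Last checks:**
- **Tip position:** the side camera put the tip 0.5, 0.6 and 0.3 mm short of the mark at 8.65, 9.5 and 13.3 s. That is over 4.6 s with no visible motion.
- **Independent check:** the slate's outline gave an angle of 0.588 rad, against 0.590 rad for the strip.
- **Bottle and mug:** the bottle measured the same as at the start. I did not re-measure the mug; by the measured positions the hand never came near it.

**Less certain:**
- **Scene camera:** it could not see the brass line at the end, so the final position rests on the side camera alone.
- **Forces:** the force reading has about 1 N of noise. That bumpers and slate were untouched at the end is judged from distance, with the fingers about 50 mm clear of the leading bumper.

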